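Hold the amber reference cell in the photometer's light path

ROBOT

A 6-joint arm with a two-finger parallel gripper is mounted at the origin on a cart in front of the work surface, level with it; the furniture and walls round the work are solid. World frame = base frame: x ahead of the robot, y to its left, z up, the work surface at z = 0. Lengths are in mm, angles in rad, forces in N, time in s.
With the tool pointing down it reaches from about 325 to 900 mm from the base axis. Payload 3.5 kg.
Tool frame: the origin (TCP) lies where the fingers leave the gripper's body, on its centre line; the fingertips stand 73 mm ahead of it and the grasp point (between the pads) lies 54 mm ahead of it; z points along the fingers, y is the line along which they close (so a half turn about z gives the same grasp; the last joint's range is limited). The gripper opens to 85 mm and grips with 20 to 120 N. Pads are 22 mm wide; open, the fingers measure 114 mm over their backs; the gripper's body (76 mm by 85 mm) begins 54 mm behind the grasp point. The pads swing forward as they close: fully open they stand 13 mm farther back than shut.
Start: joints at [1.153, 0.276, -0.026, 1.268, 0, 1.467], TCP at [193.523, 594.282, 303.913] pointing down, gripper open.
Joint ranges: [-3.12, 3.12], [-0.85, 1.88], [-1.08, 1.24], [-1.95, 2.15], [-1.57, 1.53], [-3.14, 3.14]. Speed limits (rad/s): [2.57, 2.57, 3.14, 3.14, 3.14, 3.14].

INTERFACE

Orientations are given as a rotation vector (axis times angle).
In Python, from plant import robot gives the robot as it stands.
- The arm moves only by the tool play_rows, never from a script. Its argument "commands" is a list of rows, each an object of numbers: "dx", "dy", "dz": the shift along the tool's x, y, z in cm; "wx", "wy", "wz": the turn, a rotation vector about the tool's x, y, z in rad; "jaw": the finger opening in cm, from 0 to 8.54. A call has 1 to 5 rows; each row is the pose to reach, as a shift and turn from the pose commanded when the call began, along the tool's axes at that moment; what a row does not reach only later rows make up. A row lasts 1/10 s, in which the tool goes at most 50 mm and 8.59 degrees, less where a joint would pass 70% of its speed; a pose out of reach is approached as far as the arm can. A call with a gripper value outside its range is refused whole. The fingers move at their own pace and stop on an object; "squeeze" is the grip in N (left out, the last holds). Time passes only in rows, so rows that repeat a pose let the fingers close. It gives the time, the measured TCP pose, the force, the opening and the grip force at its end, in the units of the state.
- robot.state(): the state, without advancing time (a new reading comes with each control period).
- robot.camera(name): name is "side" or "top"; returns the picture (400x640x3 uint8, red, green, blue); there is no depth.
- robot.camera_params(name): a dict with "K" (3x3 intrinsics, pixels), "position" and "rotation" of the camera in the world. Camera axes: x right, y down, z forward; pixel columns grow to the right and rows downward; lengths in mm; the calibration is good to about 2 mm. A picture is of the moment at which its call begins. camera_params takes no time and is no camera call.
- robot.job_done(): hands the job in; it is judged then, once.
Trained networks look in the newest picture that a camera, given by its name, has taken for a name from the list of things; names that differ only in an ending like _2 or _b are one class to them, and where a whole thing is asked for, a point or a joint stands for the part that bears it (a point fixed in the world has none). Each returns a list of dicts, best first, with "score" (0 to 1); they miss things now and then, are a little off and sometimes report something else, mostly with a low value. They report only what shows in the picture. A call takes as long as a camera call. They do not tell look-alikes from the thing itself.
- robot.masks_of(name, camera): "mask" (400x640 bool, what is visible of it) and "rect" ([centre column, centre row, width, height] in pixels, round what is visible of it).
- robot.tip_of(name, camera): "location" ([column, row] in pixels: a listed point, or the origin of a listed thing).
The state is a dict: "time": time; "joint_pos": joint angles; "qd": joint speeds; "tau": joint torques, N m; "tool_pos": TCP position; "tcp_rot": TCP orientation; "ft_force": force on the tool from outside, world axes, zero at the start; "moment": the same for the moment, N m; "finger_gap": finger opening in mm; "finger_force": force on a finger pad.
Only numpy, scipy, OpenCV 4.12 (cv2) and the standard library are available. Lean on these libraries where they do the work, as an engineer would, in place of code of your own. Each camera call takes 0.05 s, during which the arm holds its last target. There are 200 camera calls.

TASK

The photometer's cell carrier is out for cleaning, so the reference cell has to be held in the beam: slide the photometer's black top door fully open and leave it open, then take the amber glass cell from the rack, gripping it by its two frosted faces only - never touch its polished end faces. Lower it upright into the sample well and finish while still holding it there, still, midway between the two lens barrels and clear of them, with the light path running centrally and square through its polished ends, through the middle of its lower half. Do not knock the cell against the photometer or the fingers against the lens barrels, and leave the green and blue cells, the beaker and the reagent bottle where they are.

Things in the scene. Friction and masses are not known exactly. Their poses are not given: they have to be found in the camera images.
- photometer: fixed bench photometer, white housing 160 (x) x 310 (y) x 100 (z) mm, a sloping display console leaning out 20 mm in front; origin under the housing's centre, x away from its front, y to its left, z up. On its top two low tracks run along y (at most 112 mm high). Black sample well, open upward, 110 (x) x 84 (y) mm, centred at x = 10, y = -70 mm, floor at z = 26 mm
- lens_barrels: two round aluminium lens barrels, 22 mm in diameter, that stand out of the well's left and right walls towards each other along the photometer's y; their ends are 40 mm apart (20 mm either side of the light path's middle), their tops at z = 77 mm. Fixed in the photometer; origin and axes coincide with photometer
- light_path (a point): point on the light path midway between the two lens barrels, 66 mm above the bench; the light runs along the photometer's y. Axes as photometer
- door (a joint): the photometer's sliding top door, a black plate 120 (x) x 98 (y) x 6 mm over the well, its top at z = 107 mm; value in m: 0 shut, 0.12 fully open; it slides along the photometer's +y (to its left) and stays where it is left; about 1.5 N of friction plus light damping
- door_grip (a point): top of the door's upright grey grip rib, at the rib's middle, 131 mm above the bench; the rib is 56 mm long along the photometer's x, 12 mm thick along y and stands 20 mm above the grey foot pad (64 x 22 mm, 2 mm proud) on the door's plate. Moves with the door
- rack: light grey rack block 190 (x) x 80 (y) x 25 (z) mm, fixed; origin under its centre. A row of four oblong slots along its x at y = -18 mm, 44 mm apart and 17 mm deep: three hold a glass cell (which is where varies), one is empty. A row of eight empty square slots at y = +20 mm
- amber_cell: amber solid glass cell, 22.5 (x) x 12.5 (y) x 44.5 (z) mm, about 36 g, loose; origin under its centre, z up. Broad faces (y = +-6.25 mm) frosted white: grip only these. Narrow end faces (x = +-11.25 mm) polished: the light passes them along x. Stands in a rack slot, 0.75 mm play all round, foot 8 mm above the bench, 28 mm of it above the rack; its x lies along the row of slots
- amber_windows: the two polished end faces of the amber cell (8.5 mm wide, at x = +-11.25 mm), fixed parts of it; origin and axes coincide with amber_cell
- amber_mark (a point): point on the upright middle axis of the amber cell, 12 mm above its foot, where the light should pass. Axes as amber_cell
- green_cell: green cell like the amber one, to be left in its slot; origin under its centre
- blue_cell: blue cell like the amber one, to be left in its slot; origin under its centre
- beaker: empty 100 ml glass beaker, 56 mm wide, 71 mm high, loose bystander in front of the photometer; origin under its centre
- bottle: reagent bottle with a blue cap, 54 mm wide, 114 mm high, loose bystander behind the rack; origin under its centre
There are look-alikes about, which are no part of the job. Leave any brown or pink look-alike of the amber_cell alone.

How it is judged (in metres and radians):
On the way, in this order (a step that is already met when the one before it is completed fails the run):
1. the door is slid fully open (value of joint door above 0.11 m), for 0.2 s.
2. the amber cell is lifted clear of the rack in the fingers (height (world z) of amber_cell above 0.04 m and contact force between the fingers and amber_cell above 1 N), for 0.2 s.
At the end, for the whole second after the job is handed in: The amber cell is held still in the fingers, touching nothing of the photometer, its mark on the light path: within 3.5 mm across the beam, 7 mm along it and 6 mm in height, its x within 0.1 rad of the beam and upright within 0.1 rad; the door is open by at least 110 of its 120 mm (x of amber_mark in the frame of light_path between -0.0035 and 0.0035 m and y of amber_mark in the frame of light_path between -0.007 and 0.007 m and z of amber_mark in the frame of light_path between -0.006 and 0.006 m and angle between the x axis of amber_cell and the y axis of photometer, either way round below 0.1 rad and angle between amber_cell's own z axis and vertical below 0.1 rad and value of joint door above 0.11 m and contact force between the fingers and amber_cell above 1 N and contact force between amber_cell and photometer below 0.1 N and linear speed of amber_cell below 0.02 m/s); the arm keeps its last pose, push and grip.
It fails at once if the polished end faces are touched by the fingers (contact force between the fingers and amber_windows above 0.3 N).
It fails at once if the amber cell is knocked against the photometer or its lens barrels (contact force between amber_cell and photometer above 3 N).
It fails at once if the fingers knock the lens barrels (contact force between the fingers and lens_barrels above 3 N).
It fails at once if the green or blue cell is taken out or shoved (distance of any of green_cell, blue_cell from where it was at the start of the episode above 0.012 m).
It fails at once if the beaker or the reagent bottle is disturbed (distance of any of beaker, bottle from where it was at the start of the episode above 0.02 m).
It also fails if it takes over 51 s, if anything falls off the work surface, if the arm or the gripper's body presses on something with over 40 N, if the wrist force passes 120 N, or if a joint passes its speed limit or range.

## Working session

There is one attempt and no reset: what is moved stays moved. The work goes in short steps, Python scripts to look and compute and a tool call to move; the robot and the scene stay as the last step left them, time stands still between calls to the robot, and variables do not carry over. Pictures are saved under pics/ and viewed, at most 10 in all, crops included, and the job is handed in when it is done.

Besides the shell and the picture viewer there is one more tool, called after "Request:" as a command line: name --argument value ..., lists and objects as JSON in quotes. play_rows: Moves the arm, as the interface text tells. Its arguments: {"type":"object","properties":{"commands":{"type":"array","items":{"type":"object","properties":{"dx":{"type":"number"},"dy":{"type":"number"},"dz":{"type":"number"},"wx":{"type":"number"},"wy":{"type":"number"},"wz":{"type":"number"},"jaw":{"type":"number"}}}},"squeeze":{"type":"number"}},"required":["commands"]}

```bash
mkdir -p pics; cat > h.py <<'E'
import numpy as np, cv2
from plant import robot
def par(c):
    p=robot.camera_params(c); return np.array(p["K"],float),np.array(p["position"],float),np.array(p["rotation"],float)
def ray(c,uv):
    K,o,R=par(c); 
    if R.shape!=(3,3): R=cv2.Rodrigues(R)[0]
    d=R@np.linalg.inv(K)@np.array([uv[0],uv[1],1.0]); return o,d/np.linalg.norm(d)
def atz(c,uv,z):
    o,d=ray(c,uv); return o+d*(z-o[2])/d[2]
def tri(a,b):
    A=np.zeros((3,3));B=np.zeros(3);L=[ray(*a),ray(*b)]
    for o,d in L:
        P=np.eye(3)-np.outer(d,d);A+=P;B+=P@o
    x=np.linalg.solve(A,B); return x,[np.linalg.norm((np.eye(3)-np.outer(d,d))@(x-o)) for o,d in L]
def proj(c,X):
    K,o,R=par(c)
    q=K@R.T@(np.array(X,float)-o); return q[:2]/q[2]
def snap(c,f):
    im=robot.camera(c); cv2.imwrite('pics/'+f,cv2.cvtColor(im,cv2.COLOR_RGB2BGR)); return im
E
python3 - <<'E'
from h import *
np.set_printoptions(precision=1,suppress=True)
for c in("side","top"):
    print(c,*par(c)); im=snap(c,c+'0.png')
    for n in("door_grip","light_path","photometer","rack","amber_cell","green_cell","blue_cell","beaker","bottle","door"):
        try: print(n,[(np.round(t["location"],1).tolist(),round(t["score"],2)) for t in robot.tip_of(n,c)])
        except Exception as e: print(n,e)
print(robot.state())
a=cv2.imread('pics/side0.png');b=cv2.imread('pics/top0.png')
E
```

```text
side [[382.3   0.  316.7]
 [  0.  382.3 199.2]
 [  0.    0.    1. ]] [  444.3 -1019.3   500.6] [-2.   0.1 -0.1]
door_grip [([325.8, 182.7], 0.6)]
light_path [([324.2, 204.3], 0.74)]
photometer [([319.0, 216.0], 0.79)]
rack [([317.8, 294.8], 0.82)]
amber_cell [([308.0, 296.2], 0.73), ([254.1, 279.7], 0.72), ([247.5, 307.2], 0.58)]
green_cell [([325.7, 299.4], 0.51)]
blue_cell [([287.7, 294.2], 0.72)]
beaker [([252.2, 211.8], 0.97)]
bottle []
door it knows: amber_cell, amber_mark, amber_windows, beaker, blue_cell, bottle, door_grip, green_cell, lens_barrels, light_path, photometer, rack
top [[485.    0.  319.1]
 [  0.  485.  208.9]
 [  0.    0.    1. ]] [ 433.9  -81.1 1228.5] [-2.2  2.2 -0.1]
door_grip [([296.0, 187.8], 0.94), ([387.7, 142.9], 0.26)]
light_path [([297.2, 187.3], 0.62)]
photometer [([272.5, 200.7], 0.63)]
rack [([433.2, 217.1], 0.67), ([294.0, 188.4], 0.46)]
amber_cell [([399.5, 274.7], 0.65), ([436.2, 227.5], 0.47), ([435.7, 281.3], 0.41)]
green_cell [([442.0, 208.2], 0.4)]
blue_cell [([430.2, 243.3], 0.38), ([439.1, 231.8], 0.23)]
beaker [([251.1, 279.0], 0.77)]
bottle [([391.6, 142.1], 0.86)]
door it knows: amber_cell, amber_mark, amber_windows, beaker, blue_cell, bottle, door_grip, green_cell, lens_barrels, light_path, photometer, rack
{'time': 1.0, 'joint_pos': array([ 1.2,  0.3, -0. ,  1.3,  0. ,  1.5]), 'qd': array([-0.,  0.,  0.,  0.,  0., -0.]), 'tau': array([ -0. , -44.5,  29.6,   0. ,  -0. ,   0. ]), 'tool_pos': array([193.5, 594.3, 303.9]), 'tcp_rot': array([-0.5, -3.1, -0. ]), 'ft_force': array([ 1.1, -0. ,  0.4]), 'moment': array([-0.,  0., -0.]), 'finger_force': 0.0, 'finger_gap': 85.62339175953667}
```

```bash
sed -i 's/^    p=robot.camera_params(c); return .*/    p=robot.camera_params(c); R=np.array(p["rotation"],float); R=R if R.shape==(3,3) else cv2.Rodrigues(R)[0]; return np.array(p["K"],float),np.array(p["position"],float),R/' h.py
python3 - <<'E'
from h import *
np.set_printoptions(precision=1,suppress=True)
print(tri(("side",(325.8,182.7)),("top",(296,187.8))))
print(tri(("side",(324.2,204.3)),("top",(297.2,187.3))))
print(tri(("side",(319,216)),("top",(272.5,200.7))))
print(tri(("side",(317.8,294.8)),("top",(433.2,217.1))))
print(tri(("side",(308,296.2)),("top",(436.2,227.5))))
s=cv2.imread('pics/side0.png');t=cv2.imread('pics/top0.png')
cv2.imwrite('pics/s1.png',cv2.resize(s[130:350,190:480],None,fx=2.7,fy=2.7,interpolation=2))
cv2.imwrite('pics/t1.png',cv2.resize(t[90:310,200:490],None,fx=2.7,fy=2.7,interpolation=2))
E
```

```text
(array([585.1,  -8.4, 136.7]), [np.float64(1.9852539976942432), np.float64(1.9852539976943335)])
(array([588.2,  -6.3,  70.4]), [np.float64(5.219571128459941), np.float64(5.219571128460108)])
(array([572. ,  60.1,   2.6]), [np.float64(3.7657213927638717), np.float64(3.7657213927640316)])
(array([ 525.3, -345.8,    5.9]), [np.float64(2.188800795047743), np.float64(2.188800795047876)])
(array([ 501.4, -352.4,    9. ]), [np.float64(0.2026217104487546), np.float64(0.20262171044875288)])
```

View pics/s1.png

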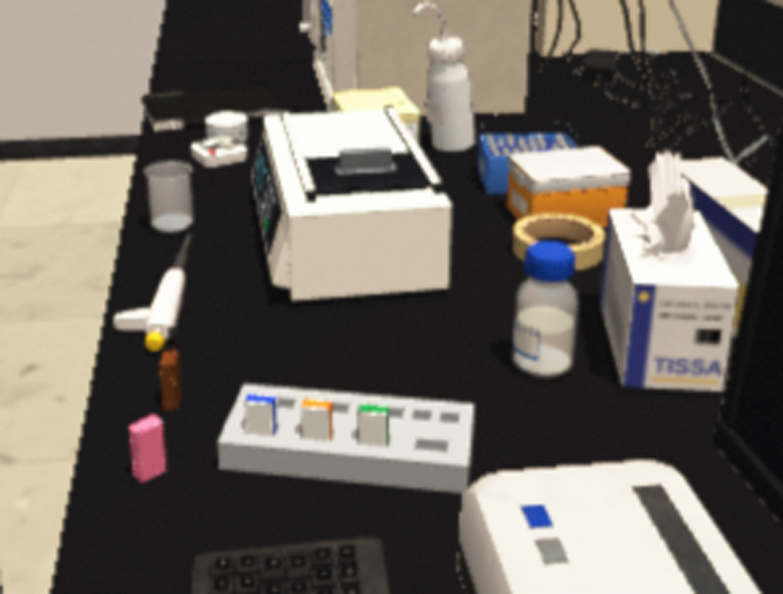

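View pics/t1.png

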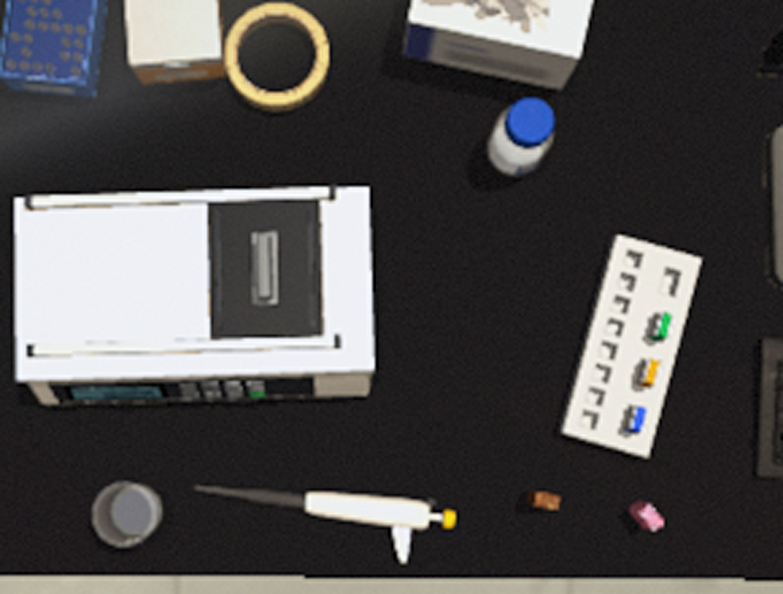

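```bash
cat > fit.py <<'E'
from h import *
from scipy.optimize import least_squares
np.set_printoptions(precision=2,suppress=True)
def refine(c,f,pts,off):
    g=cv2.cvtColor(cv2.imread('pics/'+f),cv2.COLOR_BGR2GRAY)
    p=np.float32([[x/2.7+off[0]-.3,y/2.7+off[1]-.3] for x,y in pts])
    q=cv2.cornerSubPix(g,p.copy().reshape(-1,1,2),(3,3),(-1,-1),(3,50,.01)).reshape(-1,2)
    return np.where(np.linalg.norm(q-p,axis=1,keepdims=True)<3,q,p)
def fit(obs,x0):
    def w(v,P): c,s=np.cos(v[2]),np.sin(v[2]); return [v[0]+c*P[0]-s*P[1],v[1]+s*P[0]+c*P[1],P[2]]
    f=lambda v:np.concatenate([proj(c,w(v,P))-q for c,P,q in obs])
    r=least_squares(f,x0,loss='soft_l1',x_scale=[1,1,.01]); return r.x,r.fun.reshape(-1,2)
so,to=(190,130),(200,90)
if __name__=='__main__':
    R=[(1,1),(1,-1),(-1,-1),(-1,1)]
    t=refine("top",'top0.png',[(14,197),(370,186),(374,372),(17,381)],to)
    s=refine("side",'side0.png',[(449,205),(287,212)],so)
    obs=[("top",[80*a,155*b,100],q) for (a,b),q in zip([(1,1),(1,-1),(-1,-1),(-1,1)],t)]+[("side",[80,-155,100],s[0]),("side",[-80,-155,100],s[1])]
    v,r=fit(obs,[577,62,0]);print("photo",v);print(r)
    c,sn=np.cos(v[2]),np.sin(v[2]);print("light",v[0]+10*c+70*sn,v[1]+10*sn-70*c)
    t=refine("top",'top0.png',[(619,235),(702,259),(648,458),(562,433)],to)
    s=refine("side",'side0.png',[(244,384),(474,404),(468,466),(220,443)],so)
    cs=[(1,1),(1,-1),(-1,-1),(-1,1)]
    obs=[("top",[95*a,40*b,25],q) for (a,b),q in zip(cs,t)]+[("side",[95*a,40*b,25],q) for (a,b),q in zip([(-1,1),(1,1),(1,-1),(-1,-1)],s)]
    v,r=fit(obs,[520,-345,-.2]);print("rack",v);print(r)
    c,sn=np.cos(v[2]),np.sin(v[2])
    for k in(-66,-22,22,66): print(k,v[0]+c*k+sn*18,v[1]+sn*k-c*18)
    T=cv2.Rodrigues(np.array(robot.state()["tcp_rot"]))[0];print(T)
E
python3 fit.py
```

```text
photo [572.54  52.46   0.03]
[[-0.3   0.28]
 [-0.12  0.08]
 [-0.2   0.32]
 [ 0.   -0.37]
 [-0.22  1.52]
 [ 0.83  1.65]]
light 584.7166716135853 -17.19738198587845
rack [ 525.75 -342.51   -0.28]
[[-0.39 -0.03]
 [-0.57 -0.21]
 [-0.32 -0.36]
 [ 0.04 -0.05]
 [ 0.27  0.27]
 [-0.19  0.47]
 [-0.63  0.92]
 [ 0.07  0.58]]
-66 457.3448854481409 -341.5517827575872
-22 499.6279053249949 -353.7233163542038
22 541.910925201849 -365.89484995082046
66 584.193945078703 -378.06638354743706
[[-0.95  0.31 -0.  ]
 [ 0.31  0.95  0.  ]
 [ 0.    0.   -1.  ]]
```

```bash
cat >> h.py <<'E'
def go(x,y,z,ang):
    """tool-frame shift (cm) and turn to put TCP at x,y,z, pointing down, tool y at world angle ang"""
    s=robot.state();T=cv2.Rodrigues(np.array(s["tcp_rot"]))[0]
    c,q=np.cos(ang),np.sin(ang);G=np.array([[-q,c,0],[c,q,0],[0,0,-1.]])
    print("d",np.round(T.T@(np.array([x,y,z])-s["tool_pos"])/10,2),"w",np.round(cv2.Rodrigues(T.T@G)[0].ravel(),3),"at",np.round(s["tool_pos"],1),"t",s["time"],"F",np.round(s["ft_force"],1),"gap",round(s["finger_gap"],1),round(float(s["finger_force"]),1))
E
python3 -c "
from h import *
print(atz('top',(296,187.8),131),atz('side',(325.8,182.7),131))
go(583,-12,250,1.6)"
```

```text
[583.92808391  -7.86636845 131.        ] [589.43771716   7.90140303 131.        ]
d [-55.81 -45.59   5.39] w [ 0.    -0.    -0.344] at [193.5 594.3 303.9] t 1.0 F [ 1.1 -0.   0.4] gap 85.6 0.0
```

Request:
play_rows --commands '[{"dx": -55.8, "dy": -45.3, "dz": 5.4, "wz": -0.344, "jaw": 6}, {"dx": -55.8, "dy": -45.3, "dz": 5.4, "wz": -0.344, "jaw": 6}, {"dx": -55.8, "dy": -45.3, "dz": 5.4, "wz": -0.344, "jaw": 6}, {"dx": -55.8, "dy": -45.3, "dz": 5.4, "wz": -0.344, "jaw": 6}, {"dx": -55.8, "dy": -45.3, "dz": 5.4, "wz": -0.344, "jaw": 6}]'

```text
validation failed for argument at $.co...
```

```bash
python3 -c "
from h import *
go(584,-9,250,1.6)"
```

```text
d [-55.81 -45.28   5.39] w [ 0.    -0.    -0.344] at [193.5 594.3 303.9] t 1.0 F [ 1.1 -0.   0.4] gap 85.6 0.0
```

Request:
play_rows --commands '[{"dx": -4, "dy": -3, "dz": 0.5, "wx": 0, "wy": 0, "wz": -0.1, "jaw": 6}, {"dx": -8, "dy": -6, "dz": 1, "wx": 0, "wy": 0, "wz": -0.2, "jaw": 6}, {"dx": -12, "dy": -9, "dz": 1.5, "wx": 0, "wy": 0, "wz": -0.3, "jaw": 6}, {"dx": -16, "dy": -12, "dz": 2, "wx": 0, "wy": 0, "wz": -0.344, "jaw": 6}, {"dx": -20, "dy": -16, "dz": 2.5, "wx": 0, "wy": 0, "wz": -0.344, "jaw": 6}]'

```text
time: 1.5
tool_pos: [331.9, 385.8, 279.7]
tcp_rot: [-0.047, 3.14, 0.001]
ft_force: [0.4, -0.1, 0.0]
finger_gap: 60.0
finger_force: 0.0
```

```bash
python3 -c "
from h import *
go(584,-9,250,1.6)"
```

```text
d [-24.   -40.23   2.97] w [0.001 0.001 0.001] at [331.9 385.8 279.7] t 1.5 F [ 0.4 -0.1  0. ] gap 60.0 0.0
```

Request:
play_rows --commands '[{"dx": -2.4, "dy": -4, "dz": 0.3}, {"dx": -4.8, "dy": -8, "dz": 0.6}, {"dx": -7.2, "dy": -12, "dz": 0.9}, {"dx": -9.6, "dy": -16, "dz": 1.2}, {"dx": -12, "dy": -20, "dz": 1.5}]'

```text
validation failed for argument at $.co...
```

Request:
play_rows --commands '[{"dx": -2.4, "dy": -4, "dz": 0.3}, {"dx": -4.8, "dy": -8, "dz": 0.6}, {"dx": -7.2, "dy": -12, "dz": 0.9}, {"dx": -9.6, "dy": -16, "dz": 1.2}, {"dx": -12, "dy": -20, "dz": 1.5}]'

```text
validation failed for argument at $.co...
```

```bash
python3 -c "
from h import *
go(584,-9,188,1.6)
s=snap('side','s2.png');t=snap('top','t2.png')
print([(x['location'],x['score']) for x in robot.tip_of('door_grip','side')])
a=cv2.resize(s[140:240,270:370],(500,500),interpolation=2);b=cv2.resize(t[140:240,220:320],(300,300),interpolation=2)
o=np.zeros((500,800,3),np.uint8);o[:,:500]=a;o[:300,500:]=b;cv2.imwrite('pics/v3.png',o[:,:,::-1])"
```

```text
d [-23.99 -40.23   9.17] w [0.001 0.001 0.001] at [331.9 385.8 279.7] t 1.5 F [ 0.4 -0.1  0. ] gap 60.0 0.0
[([326.2, 184.7], 0.94)]
```

View pics/v3.png

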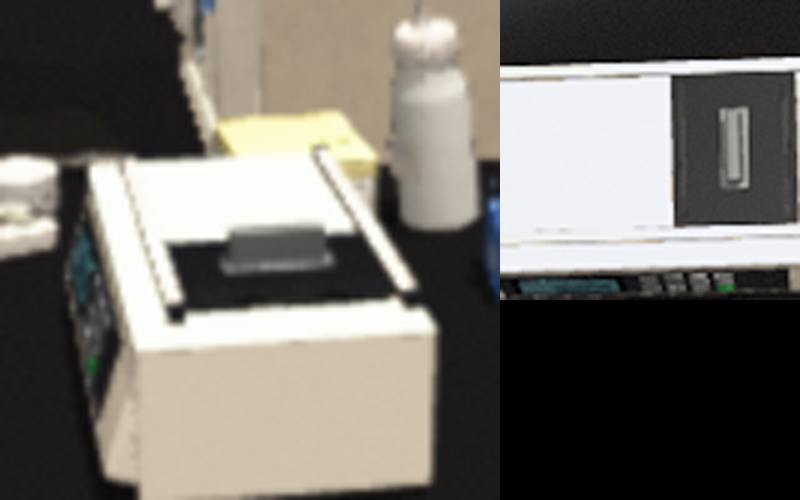

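The picture shows the door still shut, with the rib around (326,188) in the side view. The arm hasn't reached it yet. The move rows seem to need every key.

Request:
play_rows --commands '[{"dx": -24, "dy": -40.2, "dz": 3, "wx": 0, "wy": 0, "wz": 0, "jaw": 6}, {"dx": -24, "dy": -40.2, "dz": 3, "wx": 0, "wy": 0, "wz": 0, "jaw": 6}, {"dx": -24, "dy": -40.2, "dz": 3, "wx": 0, "wy": 0, "wz": 0, "jaw": 6}, {"dx": -24, "dy": -40.2, "dz": 3, "wx": 0, "wy": 0, "wz": 0, "jaw": 6}, {"dx": -24, "dy": -40.2, "dz": 3, "wx": 0, "wy": 0, "wz": 0, "jaw": 6}]'

```text
time: 2.15
tool_pos: [465.8, 176.4, 264.1]
tcp_rot: [-0.049, 3.14, 0.002]
ft_force: [1.0, 0.9, -0.3]
finger_gap: 60.0
finger_force: 0.0
```

```bash
python3 -c "
from h import *
go(584,-9,240,1.6)"
```

```text
d [-11.23 -18.9    2.4 ] w [0.001 0.002 0.002] at [465.8 176.4 264.1] t 2.15 F [ 1.   0.9 -0.3] gap 60.0 0.0
```

Request:
play_rows --commands '[{"dx": -11.2, "dy": -18.9, "dz": 2.4, "wx": 0, "wy": 0, "wz": 0, "jaw": 6}, {"dx": -11.2, "dy": -18.9, "dz": 2.4, "wx": 0, "wy": 0, "wz": 0, "jaw": 6}, {"dx": -11.2, "dy": -18.9, "dz": 2.4, "wx": 0, "wy": 0, "wz": 0, "jaw": 6}, {"dx": -11.2, "dy": -18.9, "dz": 2.4, "wx": 0, "wy": 0, "wz": 0, "jaw": 6}, {"dx": -11.2, "dy": -18.9, "dz": 2.4, "wx": 0, "wy": 0, "wz": 0, "jaw": 6}]'

```text
time: 2.65
tool_pos: [585.0, -11.2, 239.4]
tcp_rot: [-0.043, 3.139, -0.001]
ft_force: [-0.7, -0.7, -0.5]
finger_gap: 59.8
finger_force: 0.0
```

```bash
python3 -c "
from h import *
go(584,-9,188,1.6)"
```

```text
d [0.1  0.23 5.14] w [-0.001  0.002 -0.002] at [585.  -11.2 239.4] t 2.65 F [-0.7 -0.7 -0.5] gap 59.8 0.0
```

Request:
play_rows --commands '[{"dx": 0, "dy": 0.3, "dz": 2.5, "wx": 0, "wy": 0, "wz": 0, "jaw": 6}, {"dx": 0, "dy": 0.3, "dz": 4, "wx": 0, "wy": 0, "wz": 0, "jaw": 6}, {"dx": 0, "dy": 0.3, "dz": 5.1, "wx": 0, "wy": 0, "wz": 0, "jaw": 6}, {"dx": 0, "dy": 0.3, "dz": 5.1, "wx": 0, "wy": 0, "wz": 0, "jaw": 6}]'

```text
time: 3.05
tool_pos: [581.0, -4.7, 186.9]
tcp_rot: [0.048, -3.138, -0.001]
ft_force: [-1.2, 0.3, -0.0]
finger_gap: 60.1
finger_force: 0.0
```

Request:
play_rows --commands '[{"dx": 0, "dy": 0, "dz": 0, "wx": 0, "wy": 0, "wz": 0, "jaw": 0.5}, {"dx": 0, "dy": 0, "dz": 0, "wx": 0, "wy": 0, "wz": 0, "jaw": 0.5}, {"dx": 0, "dy": 0, "dz": 0, "wx": 0, "wy": 0, "wz": 0, "jaw": 0.5}, {"dx": 0, "dy": 0, "dz": 0, "wx": 0, "wy": 0, "wz": 0, "jaw": 0.5}, {"dx": 0, "dy": 0, "dz": 0, "wx": 0, "wy": 0, "wz": 0, "jaw": 0.5}]' --squeeze 25

```text
time: 3.55
tool_pos: [582.9, -6.2, 190.0]
tcp_rot: [-0.046, 3.139, -0.001]
ft_force: [-0.7, -1.4, 5.7]
finger_gap: 11.3
finger_force: 29.1
```

Request:
play_rows --commands '[{"dx": 0, "dy": 1.2, "dz": -0.2, "wx": 0, "wy": 0, "wz": 0, "jaw": 0.5}, {"dx": 0, "dy": 3.2, "dz": -0.2, "wx": 0, "wy": 0, "wz": 0, "jaw": 0.5}, {"dx": 0, "dy": 5.4, "dz": -0.2, "wx": 0, "wy": 0, "wz": 0, "jaw": 0.5}, {"dx": 0, "dy": 7.6, "dz": -0.2, "wx": 0, "wy": 0, "wz": 0, "jaw": 0.5}, {"dx": 0, "dy": 9.6, "dz": -0.2, "wx": 0, "wy": 0, "wz": 0, "jaw": 0.5}]'

```text
time: 4.05
tool_pos: [579.8, 90.8, 190.0]
tcp_rot: [-0.046, 3.14, -0.002]
ft_force: [2.0, -2.4, -4.4]
finger_gap: 10.9
finger_force: 27.9
```

Request:
play_rows --commands '[{"dx": 0, "dy": 1.2, "dz": 0, "wx": 0, "wy": 0, "wz": 0, "jaw": 0.5}, {"dx": 0, "dy": 2.2, "dz": 0, "wx": 0, "wy": 0, "wz": 0, "jaw": 0.5}, {"dx": 0, "dy": 2.6, "dz": 0, "wx": 0, "wy": 0, "wz": 0, "jaw": 0.5}, {"dx": 0, "dy": 2.6, "dz": 0, "wx": 0, "wy": 0, "wz": 0, "jaw": 0.5}]'

```text
time: 4.45
tool_pos: [579.4, 105.0, 190.0]
tcp_rot: [-0.035, 3.14, -0.052]
ft_force: [4.6, -36.6, -3.4]
finger_gap: 11.5
finger_force: 31.7
```

Request:
play_rows --commands '[{"dx": 0, "dy": -0.7, "dz": 0, "wx": 0, "wy": 0, "wz": 0, "jaw": 0.5}, {"dx": 0, "dy": -0.7, "dz": 0, "wx": 0, "wy": 0, "wz": 0, "jaw": 4}, {"dx": 0, "dy": -0.7, "dz": 0, "wx": 0, "wy": 0, "wz": 0, "jaw": 4}, {"dx": 0, "dy": -0.7, "dz": 0, "wx": 0, "wy": 0, "wz": 0, "jaw": 4}]'

```text
time: 4.85
tool_pos: [578.3, 109.7, 190.6]
tcp_rot: [0.047, -3.14, -0.002]
ft_force: [-0.8, -0.0, -0.7]
finger_gap: 40.1
finger_force: 0.0
```

Request:
play_rows --commands '[{"dx": 0, "dy": 0, "dz": -4, "wx": 0, "wy": 0, "wz": 0, "jaw": 5}, {"dx": 0, "dy": 0, "dz": -8, "wx": 0, "wy": 0, "wz": 0, "jaw": 5}, {"dx": 0, "dy": -5, "dz": -9, "wx": 0, "wy": 0, "wz": 0, "jaw": 5}, {"dx": 0, "dy": -10, "dz": -9, "wx": 0, "wy": 0, "wz": 0, "jaw": 5}, {"dx": 0, "dy": -15, "dz": -9, "wx": 0, "wy": 0, "wz": 0, "jaw": 5}]'

```text
time: 5.35
tool_pos: [583.5, -40.0, 282.0]
tcp_rot: [-0.051, 3.139, 0.001]
ft_force: [-0.2, -0.8, -0.6]
finger_gap: 50.1
finger_force: 0.0
```

```bash
python3 -c "
from h import *
go(500.5,-353,200,1.29)
robot.camera('top');robot.camera('side')
for n in('door_grip','amber_cell'):
  for c in('top','side'): print(n,c,[(np.round(x['location'],1),x['score']) for x in robot.tip_of(n,c)])
"
```

```text
d [  9.32 -31.02   8.17] w [0.001 0.002 0.313] at [583.5 -40.  282. ] t 5.35 F [-0.2 -0.8 -0.6] gap 50.1 0.0
door_grip top [(array([248.7, 186. ]), 0.6)]
door_grip side [(array([320.9, 172.2]), 0.78), (array([319.8, 295.6]), 0.52), (array([323.7, 204.2]), 0.31), (array([287.5, 294.4]), 0.28)]
amber_cell top [(array([434.5, 280.7]), 0.61), (array([436.4, 227.2]), 0.46), (array([398.6, 274.5]), 0.4)]
amber_cell side [(array([254.6, 278.3]), 0.64), (array([246.6, 307.6]), 0.61), (array([308.2, 294.7]), 0.59)]
```

```bash
python3 -c "
from h import *
t=snap('top','t4.png')
a=cv2.imread('pics/t2.png');b=cv2.imread('pics/t4.png')
f=lambda i:cv2.resize(i[145:235,200:350],(780,468)[:2] if 0 else (480,288),interpolation=2)
cv2.imwrite('pics/v4.png',np.vstack([f(a),f(b)]))"
```

```text
(no output)
```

View pics/v4.png

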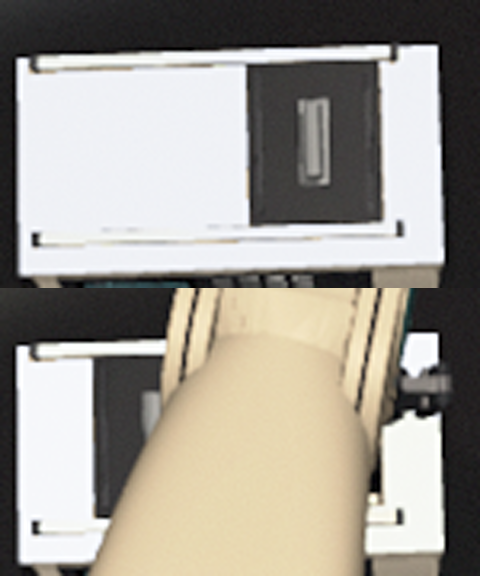

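Comparing the door's left edge before (x=248) and after (x=94) gives about 111 mm of travel. That's too close to the 110 mm limit, so I'll push the rib further with the fingers closed.

Request:
play_rows --commands '[{"dx": 0, "dy": 5, "dz": 0, "wx": 0, "wy": 0, "wz": 0, "jaw": 0}, {"dx": 0, "dy": 10, "dz": 0, "wx": 0, "wy": 0, "wz": 0, "jaw": 0}, {"dx": 0, "dy": 11.3, "dz": 3, "wx": 0, "wy": 0, "wz": 0, "jaw": 0}, {"dx": 0, "dy": 11.3, "dz": 6, "wx": 0, "wy": 0, "wz": 0, "jaw": 0}, {"dx": 0, "dy": 11.3, "dz": 9, "wx": 0, "wy": 0, "wz": 0, "jaw": 0}]'

```text
time: 6.2
tool_pos: [579.4, 76.0, 190.0]
tcp_rot: [-0.053, 3.14, 0.001]
ft_force: [0.9, -0.1, 0.0]
finger_gap: 0.3
finger_force: 0.0
```

Request:
play_rows --commands '[{"dx": 0, "dy": 0.8, "dz": 0, "wx": 0, "wy": 0, "wz": 0, "jaw": 0}, {"dx": 0, "dy": 1.6, "dz": 0, "wx": 0, "wy": 0, "wz": 0, "jaw": 0}, {"dx": 0, "dy": 1.6, "dz": 0, "wx": 0, "wy": 0, "wz": 0, "jaw": 0}]'

```text
time: 6.5
tool_pos: [576.1, 84.2, 188.0]
tcp_rot: [0.044, -3.133, 0.031]
ft_force: [-1.2, -19.8, -10.9]
finger_gap: 0.0
finger_force: 9.8
```

Request:
play_rows --commands '[{"dx": 0, "dy": -1.5, "dz": 0, "wx": 0, "wy": 0, "wz": 0, "jaw": 0}, {"dx": 0, "dy": -2, "dz": -4, "wx": 0, "wy": 0, "wz": 0, "jaw": 0}, {"dx": 0, "dy": -4, "dz": -8, "wx": 0, "wy": 0, "wz": 0, "jaw": 5}, {"dx": 1, "dy": -9, "dz": -8, "wx": 0, "wy": 0, "wz": 0.1, "jaw": 5}, {"dx": 2, "dy": -14, "dz": -8, "wx": 0, "wy": 0, "wz": 0.2, "jaw": 5}]'

```text
time: 7.0
tool_pos: [566.1, -49.5, 275.5]
tcp_rot: [0.268, 3.121, 0.0]
ft_force: [1.6, -0.1, -0.8]
finger_gap: 43.2
finger_force: 0.0
```

```bash
python3 -c "
from h import *
go(500,-353,200,1.29)"
```

```text
d [  1.41 -31.04   7.51] w [0.001 0.009 0.11 ] at [566.1 -49.5 275.5] t 7.0 F [ 1.6 -0.1 -0.8] gap 43.2 0.0
```

Request:
play_rows --commands '[{"dx": 0.2, "dy": -5, "dz": 0, "wx": 0, "wy": 0, "wz": 0.1, "jaw": 4.5}, {"dx": 0.4, "dy": -10, "dz": 0, "wx": 0, "wy": 0, "wz": 0.11, "jaw": 4.5}, {"dx": 0.7, "dy": -15, "dz": 0, "wx": 0, "wy": 0, "wz": 0.11, "jaw": 4.5}, {"dx": 0.9, "dy": -20, "dz": 0, "wx": 0, "wy": 0, "wz": 0.11, "jaw": 4.5}, {"dx": 1.1, "dy": -25, "dz": 2, "wx": 0, "wy": 0, "wz": 0.11, "jaw": 4.5}]'

```text
time: 7.5
tool_pos: [513.5, -293.2, 257.5]
tcp_rot: [0.437, 3.101, -0.006]
ft_force: [-0.4, -1.0, 0.5]
finger_gap: 44.9
finger_force: 0.0
```

```bash
python3 -c "
from h import *
go(500,-353,170,1.29)
t=snap('top','t5.png')
b=cv2.imread('pics/t5.png')
cv2.imwrite('pics/v5.png',cv2.resize(b[145:245,200:360],(800,500),interpolation=2))"
```

```text
d [-0.26 -6.1   8.76] w [-0.002  0.01   0.001] at [ 513.5 -293.2  257.5] t 7.5 F [-0.4 -1.   0.5] gap 44.9 0.0
```

View pics/v5.png

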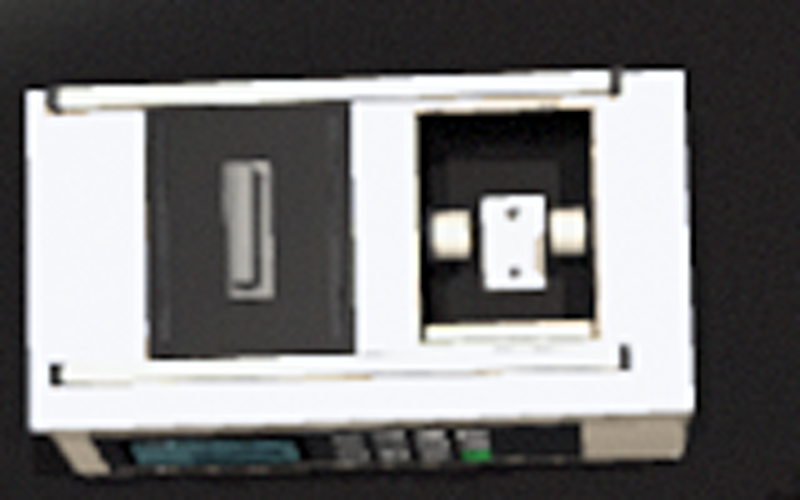

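The door is fully open. The barrel ends are at crop x=471 and 550, on row about 231. Next I'll go over the amber cell.

```bash
python3 -c "
from h import *
print(atz('top',(301.6,190.8),66),atz('top',(302.1,191.3),66))
t=[x for x in robot.tip_of('light_path','top')];print(t, [atz('top',x['location'],66) for x in t])
p=robot.masks_of('lens_barrels','top')
for x in p:
  n,l,s,c=cv2.connectedComponentsWithStats(x['mask'].astype('uint8'));print(x['score'],s.tolist(),c[1:])
"
```

```text
[585.5347087 -17.1487943  66.       ] [584.3197786  -18.36862267  66.        ]
[{'location': [303.1, 187.8], 'score': 0.59}] [array([592.85752043, -20.71941832,  66.        ])]
```

Request:
play_rows --commands '[{"dx": -0.2, "dy": -4, "dz": 3, "wx": 0, "wy": -0.005, "wz": 0, "jaw": 4.5}, {"dx": -0.2, "dy": -6.1, "dz": 6, "wx": 0, "wy": 0, "wz": 0, "jaw": 4.5}, {"dx": -0.2, "dy": -6.1, "dz": 8.7, "wx": 0, "wy": 0, "wz": 0, "jaw": 4.5}, {"dx": -0.2, "dy": -6.1, "dz": 8.7, "wx": 0, "wy": 0, "wz": 0, "jaw": 4.5}]'

```text
time: 8.05
tool_pos: [495.2, -346.8, 162.6]
tcp_rot: [-0.437, -3.106, -0.007]
ft_force: [-0.3, 1.1, -0.8]
finger_gap: 44.8
finger_force: 0.0
```

```bash
python3 -c "
from h import *
go(500,-353,102,1.29)
s=snap('side','s6.png')
b=cv2.imread('pics/s6.png')
cv2.imwrite('pics/v6.png',cv2.resize(b[210:330,240:400],(800,600),interpolation=2))"
```

```text
d [-0.67 -0.49  6.05] w [ 0.004 -0.006  0.001] at [ 495.2 -346.8  162.6] t 8.05 F [-0.3  1.1 -0.8] gap 44.8 0.0
```

View pics/v6.png

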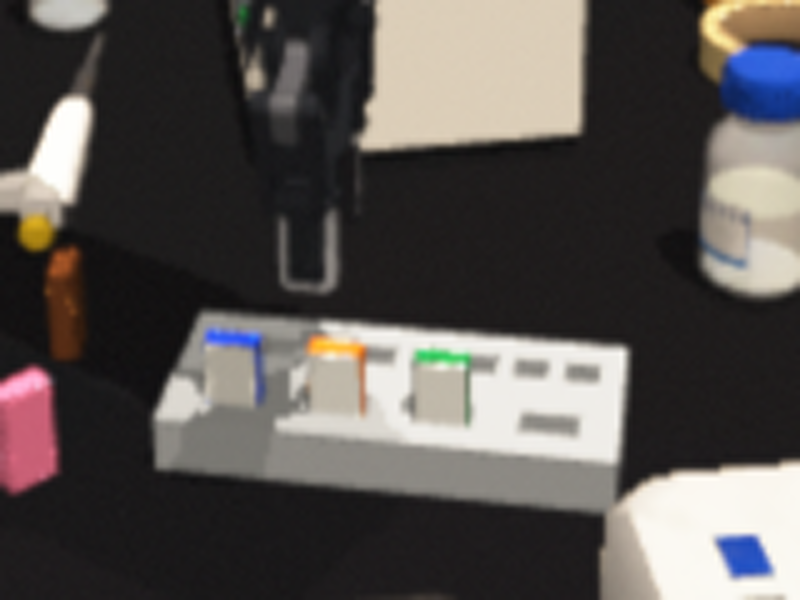

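The amber cell (crop x=336) is the middle one, and the finger (crop x=308) hovers slightly left of it.

```bash
python3 -c "
from h import *
f=lambda X:(proj('side',X)-[240,210])*5
robot.camera('side')
for i in range(3):
  robot.camera('top');go(500,-353,102,1.29)
s=robot.state();T=cv2.Rodrigues(np.array(s['tcp_rot']))[0];p=s['tool_pos']
print('tip near',f(p+T@[0,-30,69]),f(p+T@[0,-22,69]))
yv=np.array([.276,.961,0])
print('cell top mid near', f(np.array([499.6,-353.7,52.5])-6.25*yv),'mid',f([499.6,-353.7,52.5]))
p=robot.masks_of('amber_cell','side')
print([(np.round(x['rect'],1),x['score']) for x in p])
"
```

```text
d [-0.31 -0.34  6.53] w [-0.001  0.003  0.002] at [ 497.8 -348.8  167.3] t 8.2 F [-0.  -0.3  0.9] gap 45.0 0.0
d [-0.27 -0.3   6.57] w [-0.001  0.004  0.002] at [ 498.  -349.2  167.7] t 8.25 F [ 0.6 -1.1  1. ] gap 44.9 0.0
d [-0.26 -0.28  6.58] w [-0.001  0.004  0.002] at [ 498.  -349.5  167.8] t 8.3 F [-0.4  0.   0.4] gap 45.2 0.0
tip near [313.53971732 282.45251594] [317.49626677 271.66118107]
cell top mid near [331.1974958 354.0652313] mid [334.0339402  345.46039644]
[(array([244.9, 296.6,  13.8,  23.9]), 0.77), (array([308.5, 285. ,   9.6,  15.7]), 0.75), (array([254.7, 273. ,   6.2,  24.3]), 0.49)]
```

Request:
play_rows --commands '[{"dx": -0.37, "dy": -0.3, "dz": 1.5, "wx": 0, "wy": 0, "wz": 0, "jaw": 4.5}, {"dx": -0.37, "dy": -0.3, "dz": 4, "wx": 0, "wy": 0, "wz": 0, "jaw": 4.5}, {"dx": -0.37, "dy": -0.3, "dz": 6, "wx": 0, "wy": 0, "wz": 0, "jaw": 4.5}, {"dx": -0.37, "dy": -0.3, "dz": 6.6, "wx": 0, "wy": 0, "wz": 0, "jaw": 4.5}, {"dx": -0.37, "dy": -0.3, "dz": 6.6, "wx": 0, "wy": 0, "wz": 0, "jaw": 4.5}]'

```text
time: 8.85
tool_pos: [498.3, -352.8, 97.7]
tcp_rot: [-0.439, -3.108, -0.002]
ft_force: [0.3, -0.6, 0.9]
finger_gap: 45.4
finger_force: 0.0
```

```bash
python3 -c "
from h import *
f=lambda X:(proj('side',X)-[240,210])*5
s=snap('side','s7.png');robot.camera('top');robot.camera('top')
go(501,-353.5,101,1.29)
b=cv2.imread('pics/s7.png')
cv2.imwrite('pics/v7.png',cv2.resize(b[230:320,250:370],(800,600),interpolation=2))"
```

```text
d [-0.11  0.09 -0.09] w [-0.001  0.002 -0.   ] at [ 499.7 -354.1  100.1] t 9.0 F [-0.2 -0.7  0.9] gap 44.9 0.0
```

View pics/v7.png

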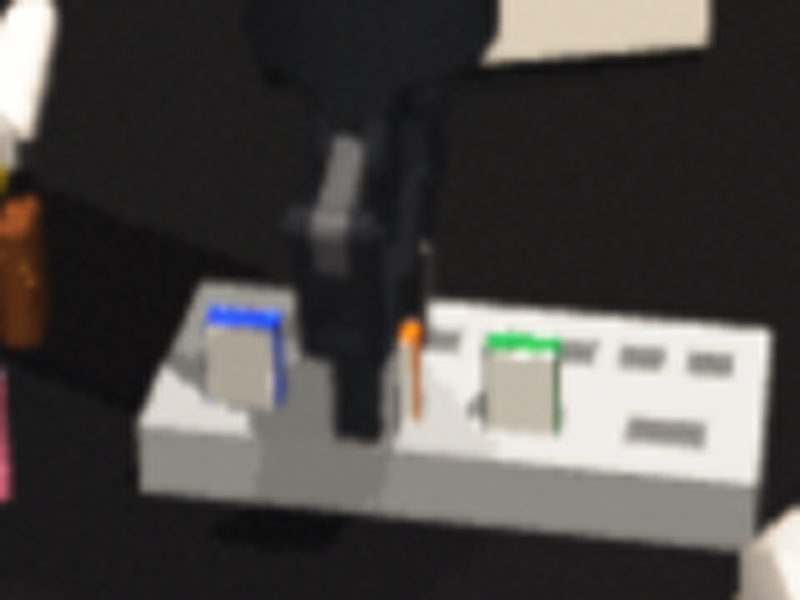

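```bash
python3 -c "
from h import *
f=lambda X:(proj('side',X)-[250,230])*6.667
s=robot.state();T=cv2.Rodrigues(np.array(s['tcp_rot']))[0];p=s['tool_pos']
for y in(-22,-26,-30): print(y,f(p+T@[0,y,69]),[f(p+T@[k,y,69])[0] for k in(-11,11)])
R=np.array([525.75,-342.51,0]);c,n=np.cos(-.28),np.sin(-.28)
for k in(-66,-22,22): print(k,f(R+[c*k-n*-24.25,n*k+c*-24.25,40]))
"
```

```text
-22 [367.08635339 428.41389175] [np.float64(402.71073760831337), np.float64(331.6172268387432)]
-26 [364.56220481 436.32635458] [np.float64(400.3504057561217), np.float64(328.93071375138896)]
-30 [362.01399385 444.31424589] [np.float64(397.96752345190964), np.float64(326.2186468229193)]
-66 [236.66653408 360.32502702]
-22 [375.69504441 373.12941282]
22 [517.11472459 386.15402297]
```

Request:
play_rows --commands '[{"dx": -0.1, "dy": 0.05, "dz": 0, "wx": 0, "wy": 0, "wz": 0, "jaw": 4}, {"dx": -0.1, "dy": 0.05, "dz": 0, "wx": 0, "wy": 0, "wz": 0, "jaw": 2.5}, {"dx": -0.1, "dy": 0.05, "dz": 0, "wx": 0, "wy": 0, "wz": 0, "jaw": 1.6}, {"dx": -0.1, "dy": 0.05, "dz": 0, "wx": 0, "wy": 0, "wz": 0, "jaw": 0.8}, {"dx": -0.1, "dy": 0.05, "dz": 0, "wx": 0, "wy": 0, "wz": 0, "jaw": 0.8}]' --squeeze 30

```text
time: 9.5
tool_pos: [500.3, -354.4, 99.8]
tcp_rot: [0.44, 3.11, -0.004]
ft_force: [-1.3, -3.6, 1.9]
finger_gap: 12.2
finger_force: 34.1
```

Request:
play_rows --commands '[{"dx": 0, "dy": 0, "dz": 0, "wx": 0, "wy": 0, "wz": 0, "jaw": 0.8}, {"dx": 0, "dy": 0, "dz": 0, "wx": 0, "wy": 0, "wz": 0, "jaw": 0.8}]'

```text
time: 9.7
tool_pos: [500.4, -354.4, 99.9]
tcp_rot: [0.44, 3.11, -0.004]
ft_force: [-1.9, -5.0, 3.2]
finger_gap: 12.1
finger_force: 34.4
```

```bash
python3 -c "
from h import *
robot.camera('top')
go(501,-353.5,101,1.29)"
```

```text
d [-0.04  0.1  -0.11] w [-0.002  0.001 -0.001] at [ 500.4 -354.4   99.9] t 9.75 F [-2.  -5.4  3.6] gap 11.8 34.4
```

Request:
play_rows --commands '[{"dx": 0, "dy": -0.1, "dz": -1, "wx": 0, "wy": 0, "wz": 0, "jaw": 0.8}, {"dx": 0, "dy": -0.1, "dz": -3, "wx": 0, "wy": 0, "wz": 0, "jaw": 0.8}, {"dx": 0, "dy": -0.1, "dz": -7, "wx": 0, "wy": 0, "wz": 0, "jaw": 0.8}, {"dx": 0, "dy": -0.1, "dz": -11, "wx": 0, "wy": 0, "wz": 0, "jaw": 0.8}, {"dx": 0, "dy": -0.1, "dz": -15, "wx": 0, "wy": 0, "wz": 0, "jaw": 0.8}]'

```text
time: 10.25
tool_pos: [499.2, -352.2, 249.1]
tcp_rot: [-0.438, -3.109, -0.008]
ft_force: [0.7, -0.2, -0.5]
finger_gap: 12.2
finger_force: 33.8
```

Request:
play_rows --commands '[{"dx": 0, "dy": 2, "dz": 0, "wx": 0, "wy": 0, "wz": 0.1, "jaw": 0.8}, {"dx": 0, "dy": 4, "dz": 0, "wx": 0, "wy": 0, "wz": 0.2, "jaw": 0.8}, {"dx": 0, "dy": 6, "dz": 0, "wx": 0, "wy": 0, "wz": 0.3, "jaw": 0.8}, {"dx": 0, "dy": 8, "dz": 0, "wx": 0, "wy": 0, "wz": 0.4, "jaw": 0.8}, {"dx": 0, "dy": 10, "dz": 0, "wx": 0, "wy": 0, "wz": 0.5, "jaw": 0.8}]'

```text
time: 10.75
tool_pos: [527.0, -255.6, 247.9]
tcp_rot: [-1.199, -2.9, -0.006]
ft_force: [-0.2, -0.4, -0.9]
finger_gap: 11.9
finger_force: 33.8
```

```bash
python3 -c "
from h import *
robot.camera('side')
go(585,-17.2,250,0.028)
import fit
"; sed -i 's/print("photo",v)/print("photo",v,"yaw",round(v[2],4))/' fit.py; python3 fit.py|grep photo
```

```text
d [12.58 20.76 -0.05] w [ 0.002 -0.007  0.758] at [ 527.3 -252.9  247.8] t 10.8 F [ 0.1  2.2 -0.9] gap 11.3 33.8
photo [572.54  52.46   0.03] yaw 0.0311
```

Request:
play_rows --commands '[{"dx": 1.6, "dy": 2.6, "dz": 0, "wx": 0, "wy": 0, "wz": 0.1, "jaw": 0.8}, {"dx": 3.2, "dy": 5.2, "dz": 0, "wx": 0, "wy": 0, "wz": 0.2, "jaw": 0.8}, {"dx": 4.8, "dy": 7.8, "dz": 0, "wx": 0, "wy": 0, "wz": 0.3, "jaw": 0.8}, {"dx": 6.4, "dy": 10.4, "dz": 0, "wx": 0, "wy": 0, "wz": 0.4, "jaw": 0.8}, {"dx": 8, "dy": 13, "dz": 0, "wx": 0, "wy": 0, "wz": 0.5, "jaw": 0.8}]'

```text
time: 11.3
tool_pos: [561.4, -107.1, 248.0]
tcp_rot: [-1.878, -2.513, -0.002]
ft_force: [0.2, -0.0, 0.2]
finger_gap: 12.0
finger_force: 33.8
```

```bash
python3 -c "
from h import *
robot.camera('side');robot.camera('side')
go(585,-17.2,250,0.031)"
```

```text
d [ 7.76  4.8  -0.16] w [-0.002 -0.005  0.263] at [ 561.6 -105.4  248. ] t 11.4 F [-0.9 -0.6 -0.2] gap 11.8 33.8
```

Request:
play_rows --commands '[{"dx": 2, "dy": 1.2, "dz": 0, "wx": 0, "wy": 0, "wz": 0.09, "jaw": 0.8}, {"dx": 4, "dy": 2.5, "dz": 0, "wx": 0, "wy": 0, "wz": 0.18, "jaw": 0.8}, {"dx": 6, "dy": 3.7, "dz": 0, "wx": 0, "wy": 0, "wz": 0.26, "jaw": 0.8}, {"dx": 7.7, "dy": 4.8, "dz": 0, "wx": 0, "wy": 0, "wz": 0.26, "jaw": 0.8}, {"dx": 7.7, "dy": 4.8, "dz": 0, "wx": 0, "wy": 0, "wz": 0.26, "jaw": 0.8}]'

```text
time: 11.9
tool_pos: [585.8, -20.1, 248.3]
tcp_rot: [-2.181, -2.257, -0.001]
ft_force: [-1.0, -0.0, -0.0]
finger_gap: 11.6
finger_force: 33.8
```

```bash
python3 -c "
from h import *
robot.camera('side');robot.camera('side');robot.camera('side')
go(585,-17.2,190,0.031)
s=robot.state();p=s['tool_pos'];T=cv2.Rodrigues(np.array(s['tcp_rot']))[0]
f=lambda X:(proj('side',X)-[260,130])*6.667
b=cv2.cvtColor(robot.camera('side'),cv2.COLOR_RGB2BGR)
cv2.imwrite('pics/v8.png',cv2.resize(b[130:220,260:380],(800,600),interpolation=2))
for X in([-11.25,0,92],[11.25,0,92]):
  for y in(-6.25,6.25): print(X[0],y,f(p+T@[X[0],y,X[2]]))
print('housing corner',f([572.54+80+155*.031,52.46-155+2.5,100]),f([572.54-80+155*.031,52.46-155-2.5,100]))
print('a',[(np.round(x['rect'],1),x['score']) for x in robot.masks_of('amber_cell','side')])
"
```

```text
d [ 0.52 -0.03  5.85] w [-0.002 -0.    -0.   ] at [585.5 -22.4 248.5] t 12.05 F [ 1.2 -0.3  0.1] gap 11.7 33.8
-11.25 -6.25 [428.99084381 327.6741202 ]
-11.25 6.25 [458.85014407 326.10573452]
11.25 -6.25 [420.13862393 310.36198162]
11.25 6.25 [449.43799196 308.85092357]
housing corner [644.06805919 506.7770815 ] [245.39777058 532.54230142]
a [(array([327.1, 169.8,   7.3,  16.5]), 0.66), (array([244.1, 297.1,  11.4,  24.9]), 0.6)]
```

View pics/v8.png

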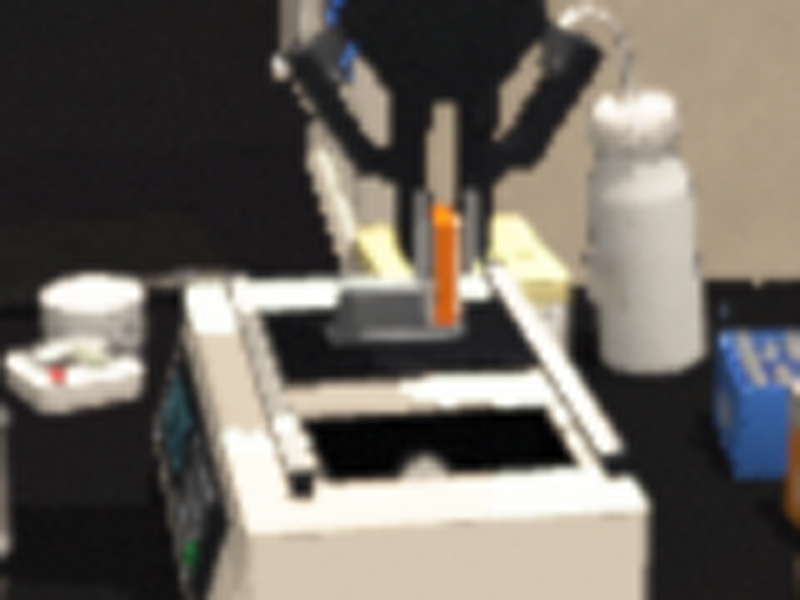

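Request:
play_rows --commands '[{"dx": 0.5, "dy": 0, "dz": 2, "wx": 0, "wy": 0, "wz": 0, "jaw": 0.8}, {"dx": 0.5, "dy": 0, "dz": 4, "wx": 0, "wy": 0, "wz": 0, "jaw": 0.8}, {"dx": 0.5, "dy": 0, "dz": 5.8, "wx": 0, "wy": 0, "wz": 0, "jaw": 0.8}, {"dx": 0.5, "dy": 0, "dz": 5.8, "wx": 0, "wy": 0, "wz": 0, "jaw": 0.8}, {"dx": 0.5, "dy": 0, "dz": 5.8, "wx": 0, "wy": 0, "wz": 0, "jaw": 0.8}]'

```text
time: 12.65
tool_pos: [585.7, -17.6, 191.1]
tcp_rot: [-2.188, -2.253, 0.001]
ft_force: [-0.3, -0.2, 0.6]
finger_gap: 12.2
finger_force: 33.8
```

```bash
python3 -c "
from h import *
robot.camera('side');robot.camera('top');robot.camera('side');
b=cv2.cvtColor(robot.camera('side'),cv2.COLOR_RGB2BGR)
go(585,-17.2,146,0.031)
s=robot.state();p=s['tool_pos'];T=cv2.Rodrigues(np.array(s['tcp_rot']))[0]
f=lambda X:(proj('side',X)-[280,150])*10
cv2.imwrite('pics/v9.png',cv2.resize(b[150:210,280:360],(800,600),interpolation=2))
for X in([11.25,0,92],[11.25,0,47.5]):
  for y in(-6.25,6.25): print(X[2],y,f(p+T@[X[0],y,X[2]]))
for x,y,z in((585-.6,3,77),(573.5,3,66),(595.5,3,66),(584,25,77)): print(f([x,y,z]))
print('well edges',[f([572.54+10+d+.031*112,52.46-112,100]) for d in(-55,55)],[f([572.54+10+d+.031*28,52.46-28,100]) for d in(-55,55)])
"
```

```text
d [ 0.01 -0.2   4.65] w [ 0.002  0.    -0.001] at [586.9 -17.2 192.5] t 12.85 F [-0.9  0.6 -0.5] gap 11.8 33.8
92 -6.25 [433.68430051 444.91209789]
92 6.25 [476.59596965 442.27202518]
47.5 -6.25 [433.45739112 298.30432761]
47.5 6.25 [477.03252535 295.84809991]
[442.58507913 507.91988168]
[405.57633972 544.55622691]
[480.0484452  540.76948016]
[431.24729262 480.08847285]
well edges [array([279.79772664, 525.92523266]), array([676.67545311, 506.02202988])] [array([243.48013252, 417.17593008]), array([613.72057989, 399.74983153])]
```

View pics/v9.png

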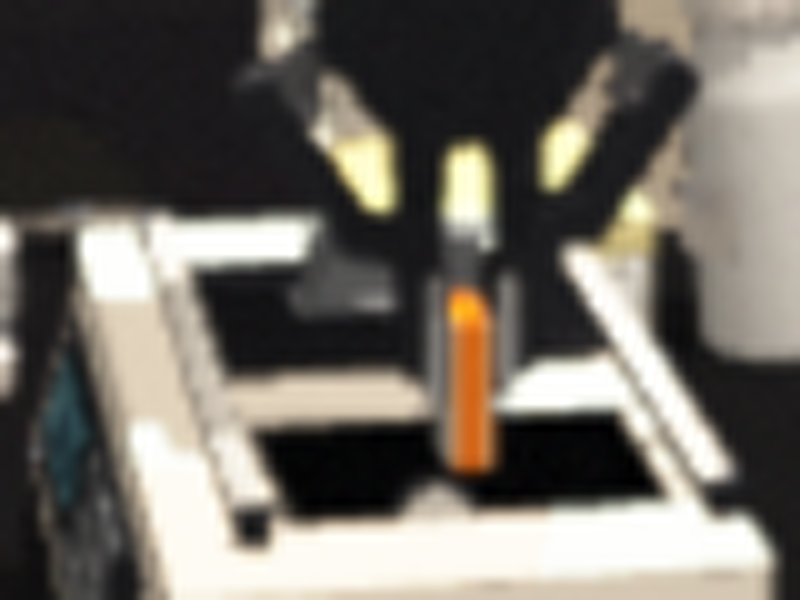

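The side view shows the cell over the open well with its foot at crop (472,470). The far barrel (438,490) matches its projected position, so I'll lower the cell.

Request:
play_rows --commands '[{"dx": 0, "dy": -0.18, "dz": 0.5, "wx": 0, "wy": 0, "wz": 0, "jaw": 0.8}, {"dx": 0, "dy": -0.18, "dz": 1.5, "wx": 0, "wy": 0, "wz": 0, "jaw": 0.8}, {"dx": 0, "dy": -0.18, "dz": 2.5, "wx": 0, "wy": 0, "wz": 0, "jaw": 0.8}, {"dx": 0, "dy": -0.18, "dz": 3.5, "wx": 0, "wy": 0, "wz": 0, "jaw": 0.8}, {"dx": 0, "dy": -0.18, "dz": 4.2, "wx": 0, "wy": 0, "wz": 0, "jaw": 0.8}]'

```text
time: 13.35
tool_pos: [583.3, -16.8, 147.3]
tcp_rot: [-2.187, -2.253, 0.002]
ft_force: [0.7, 1.2, -0.3]
finger_gap: 11.5
finger_force: 33.8
```

```bash
python3 -c "
from h import *
for i in range(5): robot.camera('side')
go(585,-17.2,146,0.031)
"
```

```text
d [-0.02  0.06  0.32] w [ 0.     0.    -0.001] at [584.4 -17.  149.2] t 13.6 F [-0.  -0.1  0.1] gap 12.0 33.8
```

Request:
play_rows --commands '[{"dx": 0, "dy": 0.06, "dz": 0.2, "wx": 0, "wy": 0, "wz": 0, "jaw": 0.8}, {"dx": 0, "dy": 0.06, "dz": 0.32, "wx": 0, "wy": 0, "wz": 0, "jaw": 0.8}, {"dx": 0, "dy": 0.06, "dz": 0.32, "wx": 0, "wy": 0, "wz": 0, "jaw": 0.8}, {"dx": 0, "dy": 0.06, "dz": 0.32, "wx": 0, "wy": 0, "wz": 0, "jaw": 0.8}, {"dx": 0, "dy": 0.06, "dz": 0.32, "wx": 0, "wy": 0, "wz": 0, "jaw": 0.8}]'

```text
time: 14.1
tool_pos: [584.9, -17.0, 146.0]
tcp_rot: [2.188, 2.254, 0.0]
ft_force: [-0.0, 1.4, -0.7]
finger_gap: 12.1
finger_force: 33.8
```

```bash
python3 -c "
from h import *
for i in range(4): robot.camera('side')
go(585,-17.2,146,0.031)
s=robot.state();p=s['tool_pos'];T=cv2.Rodrigues(np.array(s['tcp_rot']))[0]
f=lambda X:(proj('side',X)-[280,150])*10
b=cv2.cvtColor(robot.camera('side'),cv2.COLOR_RGB2BGR)
cv2.imwrite('pics/v10.png',cv2.resize(b[150:210,280:360],(800,600),interpolation=2))
for y in(-6.25,6.25): print(f(p+T@[-11.25,y,47.5]))
"
```

```text
d [-0.02  0.02 -0.  ] w [ 0.     0.    -0.001] at [584.8 -17.  146. ] t 14.3 F [ 0.6  0.1 -0.4] gap 11.8 33.8
[438.48239542 480.27637822]
[482.17354288 477.627535  ]
```

View pics/v10.png

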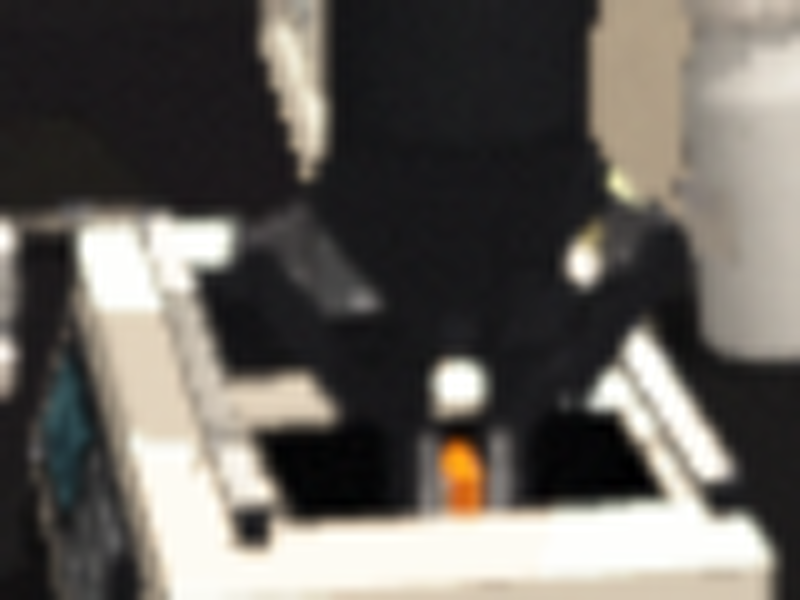

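The cell is held in the well. Its top is at crop (463,480), within about 1 mm of where it should be, and nothing is touching it, so I'm handing the job in.

```bash
python3 -c "
from plant import robot
print(robot.job_done())"
```

```text
the job is handed in; nothing more can be done
None
```

I handed the job in at about 14 s of the 51 s: the door is fully open, and the amber cell is held by its frosted faces in the sample well. By the arm's readings it sits on the estimated light path to within about 1 mm, but the hand-in call returned no verdict.

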